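Serve a glue stick from the lever dispenser

ROBOT

A 7-joint arm with a two-finger parallel gripper is mounted at the origin on the work surface. World frame = base frame: x ahead of the robot, y to its left, z up, the work surface at z = 0. Lengths are in m, angles in rad, forces in N, time in s.
With the tool pointing down it reaches from about 0.425 to 0.95 m from the base axis. Payload 4.7 kg.
Tool frame: the origin (TCP) lies between the finger pads; the fingertips stand 25 mm ahead of it and the grasp point (between the pads) lies 6 mm ahead of it (bot.tips_ahead is the distance from the TCP to the fingertips, in m); z points along the fingers, y is the direction in which the jaws open and shut (so a half turn about z gives the same grasp; the last joint's range is limited). The gripper opens to 85 mm and grips with 20 to 120 N. Pads are 22 mm wide; open, the fingers measure 114 mm over their backs; the gripper's body (76 mm by 85 mm) begins 54 mm behind the grasp point. The pads swing forward as they close: fully open they stand 13 mm farther back than shut.
Start: joints at [1.263, 0.469, -0.049, 1.532, 0.024, 1.141, -0.082], TCP at [0.186, -0.649, 0.256] pointing down, gripper open.
Joint ranges: [-2.59, 2.59], [-0.33, 1.99], [-1.39, 1.29], [0.1, 2.45], [-1.04, 4.18], [0.21, 1.99], [-2.66, 2.66]. Speed limits (rad/s): [2.57, 2.57, 3.14, 3.14, 3.14, 3.14, 3.14].

INTERFACE

Orientations are given as a unit quaternion [x, y, z, w].
In Python, from cell import bot gives the robot as it stands. Calls block until the motion is done:
- bot.move_ptp(position, orientation): joint-space move of the TCP to a pose.
- bot.line_to(position, feed=0.15, frame=None): straight line of the TCP; frame=None keeps the orientation; feed is the mean speed in m/s.
- bot.set_joints(angles): joint-space move.
- bot.ungrasp() and bot.gripper_close(grasp_force=None): open the fingers fully, or close them until they stop; grasp_force is the grip in N (None keeps the last).
- bot.pause(seconds).
- bot.ik(position, orientation): joint angles nearest the present ones, or None.
- bot.get_state(): the state.
- bot.read_camera(name): name is "scene" or "top"; returns a dict with "img" (420x560x3 uint8, red, green, blue), "K" (3x3 intrinsics, pixels), "k1" (the pictures are not rectified: a ray, as slopes to the right and down, at radius r is drawn at 1 + k1 r^2 times it, then the intrinsics apply), "R" (3x3) and "t" (3): a world point X has camera coordinates R X + t. Camera axes: x right, y down, z forward; pixel columns grow to the right and rows downward; lengths in m; the calibration is good to about 2 mm. A picture is of the moment at which its call begins. There is no depth.
A pose or a line that the arm cannot do raises bot.PlanningError and nothing moves.
- bot.finish_job(): hands the job in, once; it reports no verdict.
Trained networks look in a picture, given as the dict that the camera call returned (one of the last four; its "shot" number tells which), for a name from the list of things; names that differ only in an ending like _2 or _b are one class to them, and where a whole thing is asked for, a point or a joint stands for the part that bears it (a point fixed in the world has none). Each returns a list of dicts, best first, with "conf" (0 to 1); they miss things now and then, are a little off and sometimes report something else, mostly with a low value. They report only what shows in the picture. A call takes as long as a camera call. They do not tell look-alikes from the thing itself.
- bot.search_frame(picture, label): "xyz" ([x, y, z] in m, in world coordinates, good to about 4 mm: the middle of the surface that is visible of it).
- bot.outline_of(picture, label): "mask" (420x560 bool, what is visible of it).
- bot.pinpoint(picture, label): "xyz" ([x, y, z] in m, in world coordinates, good to about 4 mm: a listed point, or the origin of a listed thing).
The state is a dict: "clock": time; "qpos": joint angles; "joint_velocities": joint speeds; "effort": joint torques, N m; "ee_pos": TCP position; "ee_rot": TCP orientation; "force": force on the tool from outside, world axes, zero at the start; "ft_torque": the same for the moment, N m; "opening": opening from 0.0 (shut) to 1.0 (fully open).
Only numpy, scipy, OpenCV 4.12 (cv2) and the standard library are available. Lean on these libraries where they do the work, as an engineer would, in place of code of your own. Each camera call takes 0.05 s, during which the arm holds its last target. There are 200 camera calls.

TASK

One of the two counter dispensers still has a glue stick behind its lid: with a fingertip, press that dispenser's lever down so that the lid lifts and the stick rolls out into its tray, then ease the lever back up so that the lid closes softly, without slamming. Work only the lever: do not touch the stick or lid by hand, and leave the empty dispenser and the other things on the counter alone.

Things in the scene. Friction and masses are not known exactly. Their poses are not given: they have to be found in the camera images.
- disp_a: White glue-stick dispenser fixed to the counter, the one holding the stick (left or right). Origin under it at counter level; its x points away from the robot side. Housing x -75 to 50 mm, 128 mm wide, 146 high, open on top, ramp falling to +x behind a lid with a window; tray at x 75 to 199, walls about 50 high; lever over the robot side to x -213.
- disp_b: White glue-stick dispenser fixed to the counter, the empty one, otherwise the same. Origin under it at counter level; its x points away from the robot side. Housing x -75 to 50 mm, 128 mm wide, 146 high, open on top, ramp falling to +x behind a lid with a window; tray at x 75 to 199, walls about 50 high; lever over the robot side to x -213.
- lever_a (a joint): Press lever of disp_a, rad: 0 = up, 0.36 = fully down (paddle travel 56 mm, 3 N at first, 5 N at the bottom). Hinge along the dispenser's y at x -30, z 115 mm. Pressing lifts the lid by a link. A spring brings it back and follows a rising finger; let go, it flies back and the lid slams.
- lever_b (a joint): Press lever of disp_b, rad: 0 = up, 0.36 = fully down (paddle travel 56 mm, 3 N at first, 5 N at the bottom). Hinge along the dispenser's y at x -30, z 115 mm. Pressing lifts the lid by a link. A spring brings it back and follows a rising finger; let go, it flies back and the lid slams.
- lid_a (a joint): Lid of disp_a, rad: 0 = shut, 0.9 = fully open; linked, lid = 2.5 x lever. The stick gets out above about 0.5. Let go from fully open it shuts at over 4 rad/s; a soft closing stays under 2 rad/s.
- lid_b (a joint): Lid of disp_b, rad: 0 = shut, 0.9 = fully open; linked, lid = 2.5 x lever. The stick gets out above about 0.5. Let go from fully open it shuts at over 4 rad/s; a soft closing stays under 2 rad/s.
- paddle_a (a point): Centre of the top face of the black paddle (45 mm along the dispenser's x, 60 along y, 10 thick) ending lever_a; at rest 121 mm above the counter and 190 mm from the dispenser's origin along its -x. Moves with the lever.
- paddle_b (a point): Centre of the top face of the black paddle (45 mm along the dispenser's x, 60 along y, 10 thick) ending lever_b; at rest 121 mm above the counter and 190 mm from the dispenser's origin along its -x. Moves with the lever.
- glue_center (a point): Centre of the glue stick: white cylinder with grey ends, 30 mm across, 95 long, 40 g. Starts lying across the ramp of disp_a against the lid (26 mm ahead of the dispenser origin, 70 mm high); rolls by itself into the tray within about a second once the lid is open, coming to rest about 180 mm ahead of that origin.
- notebooks: Bystander: stack of four spiral notebooks, 150 x 105 mm, 64 mm high, loose, beside one of the dispensers; origin at the centre of its underside.
- cup: Bystander: empty grey pen cup, 76 mm across, 95 mm high, loose, beside the other dispenser; origin at the centre of its underside.
- tape: Bystander: roll of tape lying flat, 84 mm across, 24 mm high, loose, near the robot between the levers; origin at the centre of its underside.
Mind the look-alikes: they are no part of the job. There is more than one size of the part that bears glue_center; the job needs the smallest.

How it is judged:
On the way:
1. the lid is lifted and the glue stick has rolled out into the tray (x of glue_center in the frame of disp_a between 0.1 and 0.2 m and y of glue_center in the frame of disp_a between -0.055 and 0.055 m and z of glue_center in the frame of disp_a below 0.05 m and value of joint lid_a above 0.2 rad), for 0.1 s.
At the end, for the whole second after the job is handed in: The glue stick lies at rest in the tray of its dispenser (centre 100 to 200 mm ahead of the dispenser's origin, under 50 mm high), the lid is shut (under 0.05 rad), both levers are up (under 0.02 rad) (x of glue_center in the frame of disp_a between 0.1 and 0.2 m and y of glue_center in the frame of disp_a between -0.055 and 0.055 m and z of glue_center in the frame of disp_a below 0.05 m and value of joint lid_a below 0.05 rad and value of joint each of lever_a, lever_b below 0.02 rad and linear speed of glue below 0.03 m/s); the robot touches nothing.
It fails at once if the lid slams: closes faster than 2 rad/s over its last 0.3 rad (velocity of joint lid_a below -2 rad/s and value of joint lid_a below 0.3 rad).
It fails at once if the robot touches or lifts the glue stick, or pushes the lid itself (contact force between any of the arm, the fingers and glue above 0.3 N or contact force between any of the arm, the fingers and lid_a above 1 N or z of glue_center in the frame of disp_a above 0.1 m).
It fails at once if the lever is pressed with more than 40 N (contact force between the fingers and lever_a above 40 N).
It fails at once if the empty dispenser is worked (value of joint lever_b above 0.06 rad or value of joint lid_b above 0.15 rad).
It fails at once if the notebooks, cup or tape are shifted by more than 15 mm (distance of any of notebooks, cup, tape from where it was at the start of the episode above 0.015 m).
It also fails if it takes over 35 s, if anything falls off the work surface, if the arm or the gripper's body presses on something with over 40 N, if the wrist force passes 120 N, or if a joint passes its speed limit or range.

## Working session

There is one attempt and no reset: what is moved stays moved. The work goes in short steps, each a Python script; the robot and the scene stay as the last script left them, time stands still between calls to the robot, and variables do not carry over. Pictures are saved under pics/ and viewed, about 8 in all and at most 12, crops included, and the job is handed in when it is done.

```bash
mkdir -p pics
python3 - <<'E'
from cell import bot
import cv2
for n in("scene","top"):
    p=bot.read_camera(n); cv2.imwrite(f"pics/{n}0.png",p["img"][:,:,::-1])
    for l in("disp_a","paddle_a","glue_center","notebooks","cup","tape"):
        print(n,l,[(r["xyz"].round(3).tolist() if hasattr(r["xyz"],"round") else r["xyz"],round(r["conf"],2)) for r in bot.pinpoint(p,l)])
    print([float(x) for x in p["t"]],p["k1"])
s=bot.get_state();print(s["clock"],s["ee_pos"],s["ee_rot"])
E
```

```text
scene disp_a [([0.6532, -0.1599, 0.0], 0.67), ([0.6968, 0.1469, 0.0001], 0.6)]
scene paddle_a [([0.4757, -0.1217, 0.1219], 0.94), ([0.5098, 0.1092, 0.1276], 0.59)]
scene glue_center [([0.505, 0.28, 0.0203], 0.83), ([0.7084, 0.3777, 0.022], 0.82), ([0.721, 0.1554, 0.0654], 0.59)]
scene notebooks [([0.4819, 0.4509, 0.0038], 0.76)]
scene cup [([0.5334, -0.4388, -0.0019], 0.85)]
scene tape [([0.3861, 0.0369, -0.0015], 0.71)]
[-0.47882957104636553, -0.11463535315152841, 1.5276688233507887] -0.016941801781715688
top disp_a [([0.6589, -0.1578, 0.0012], 0.79), ([0.6986, 0.1486, 0.0024], 0.55)]
top paddle_a [([0.4735, -0.1257, 0.1219], 0.89), ([0.5125, 0.1116, 0.1233], 0.56)]
top glue_center [([0.7027, 0.3748, 0.0202], 0.68), ([0.5028, 0.2788, 0.018], 0.56)]
top notebooks [([0.4812, 0.4473, -0.0021], 0.61)]
top cup [([0.5315, -0.4379, -0.0006], 0.56)]
top tape [([0.3851, 0.0332, 0.0005], 0.8)]
[0.05066382593733854, 0.581710529472746, 1.2843851435037812] -0.03820162524021192
0.7 [ 0.18579308 -0.6489484   0.25637538] [9.90301672e-01 1.38933766e-01 2.85377047e-05 8.01781098e-05]
```

View pics/scene0.png

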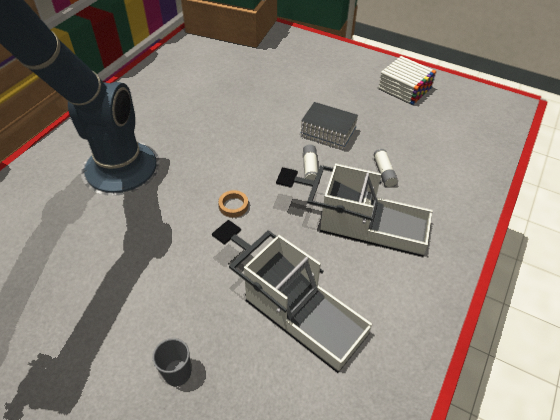

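View pics/top0.png

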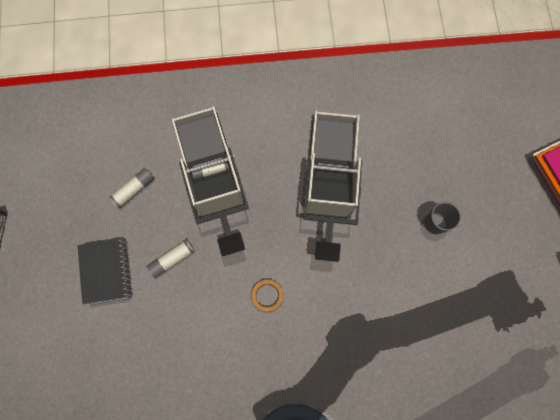

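The scene view shows the left dispenser (yaw ≈0.2) with its paddle at (287,177) and the right one with its paddle at (226,232). In the top view there are three candidates for the stick:
- (131,188): loose on the counter, larger.
- (171,258): loose on the counter, larger.
- (209,170): behind the lid of the left dispenser.

The right dispenser looks empty. I choose the left one as disp_a, with its paddle at about (0.511, 0.110). I'll check this in a crop.

Run:
```python
from cell import bot
import cv2,numpy as np
i=cv2.imread("pics/top0.png")[100:270,100:370]
cv2.imwrite("pics/crop.png",cv2.resize(i,None,fx=2.9,fy=2.9,interpolation=cv2.INTER_CUBIC))
p=bot.read_camera("top")
for l in("paddle_a","disp_a"):print([(np.round(r["xyz"],3),r["conf"]) for r in bot.pinpoint(p,l)])
for yaw in(0.2,0.2+np.pi/2,0.2-np.pi/2,.2+np.pi):
    print(yaw,[bot.ik([x,.11,z],[np.cos(yaw/2),np.sin(yaw/2),0,0]) for x,z in((.511,.23),(.52,.085))])
```

```text
[(array([0.511, 0.111, 0.123]), 0.71), (array([ 0.471, -0.122,  0.117]), 0.58)]
[(array([ 0.661, -0.159,  0.001]), 0.91), (array([0.7  , 0.147, 0.001]), 0.83)]
0.2 [array([ 0.40929634,  0.37272062, -0.87557871,  1.88662064,  0.33134609,
        1.03445419, -1.97591434]), array([ 0.1648751 ,  0.52723082, -0.58222506,  2.00042503,  0.42542635,
        0.73471334, -2.04753368])]
1.7707963267948965 [array([ 0.55323581,  0.4591287 , -1.09707425,  1.88050868,  0.46190909,
        1.08628576, -0.52592241]), array([ 0.3438298 ,  0.60850377, -0.8343167 ,  1.99102982,  0.62058549,
        0.81578244, -0.647222  ])]
-1.3707963267948966 [array([ 0.59327313,  0.49618002, -1.16906191,  1.87895551,  0.5109899 ,
        1.11061523,  2.57007139]), array([-1.06178684,  0.74696711,  1.10784105,  2.0673433 , -0.88190295,
        0.9067173 , -2.38741998])]
3.3415926535897933 [array([ 0.63621121,  0.54880263, -1.2569306 ,  1.87736897,  0.57553318,
        1.1472204 ,  0.93915791]), array([ 0.40784281,  0.65247834, -0.93304981,  1.98790647,  0.69927315,
        0.86004804,  0.8565491 ])]
```

View pics/crop.png

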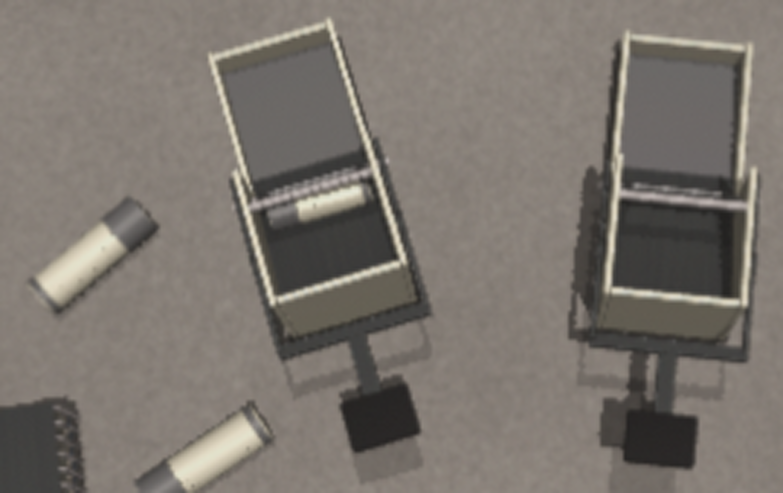

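The crop shows a stick behind the lid of the left dispenser at about (320,203), while the right one is empty, so the choice holds. Next I close the fingers and go above the paddle, staying high on the way.

Run:
```python
from cell import bot
import cv2,numpy as np
q=[np.cos(.1),np.sin(.1),0,0]
bot.gripper_close(20)
bot.line_to([.186,-.649,.36],feed=.25)
print(bot.get_state()["clock"])
bot.move_ptp([.40,-.36,.36],q); print(bot.get_state()["clock"])
bot.move_ptp([.511,.11,.30],q)
bot.line_to([.509,.110,.165],feed=.15)
s=bot.get_state();print(s["clock"],s["ee_pos"],s["ee_rot"],s["force"],s["opening"],bot.tips_ahead,s["qpos"])
p=bot.read_camera("scene");cv2.imwrite("pics/s1.png",cv2.resize(p["img"][110:290,200:440,::-1],None,fx=3,fy=3,interpolation=cv2.INTER_CUBIC))
```

```text
2.1833
3.5333
6.3583 [0.50967798 0.11024017 0.16581999] [ 9.95010816e-01  9.97632808e-02  8.62366807e-04 -1.39256276e-04] [ 0.59030274 -0.22901299 -0.37881381] 0.0009676410912792003 0.025 [ 0.21476984  0.39530705 -0.63322316  1.96374064  0.3018591   0.87444064
 -1.9483226 ]
```

View pics/s1.png

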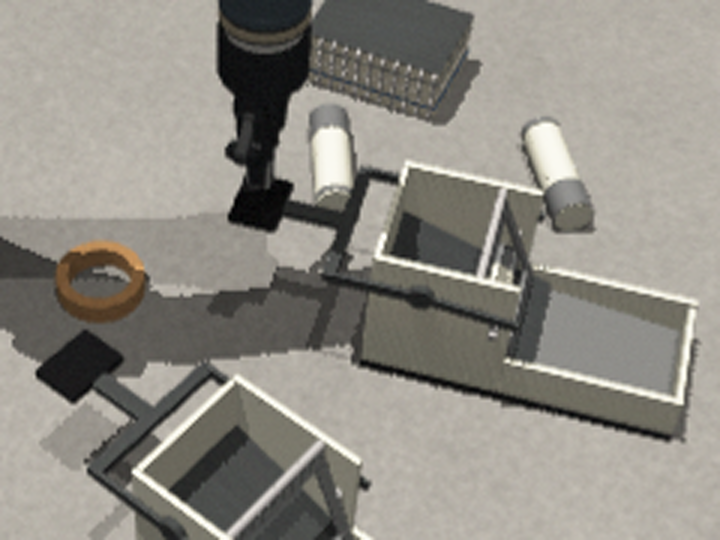

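The fingertips hang over the paddle at about (262,188). Now I press along the lever's arc.

```bash
cat > h.py <<'E'
from cell import bot
import numpy as np
P0=np.array([.509,.110]);u=np.array([np.cos(.2),np.sin(.2)])
def to(t,feed,up=0):
    dx=.160-(.160*np.cos(t)+.006*np.sin(t)); z=.115+.006*np.cos(t)-.160*np.sin(t)
    bot.line_to([*(P0+dx*u),z+.025+up],feed=feed)
    s=bot.get_state();print(round(t,2),round(s["clock"],2),s["ee_pos"].round(4),s["force"].round(1));return s["force"][2]
E
python3 - <<'E'
from h import *
import cv2
to(0,.04,.004)
for t in(.08,.16,.24,.30,.34):
    if to(t,.06)>15: break
bot.pause(1.2)
p=bot.read_camera("scene");cv2.imwrite("pics/s2.png",cv2.resize(p["img"][110:290,200:440,::-1],None,fx=3,fy=3,interpolation=cv2.INTER_CUBIC))
print([(np.round(r["xyz"],3),r["conf"]) for r in bot.pinpoint(p,"glue_center")])
print([(np.round(r["xyz"],3),r["conf"]) for r in bot.pinpoint(p,"paddle_a")])
E
```

```text
0 6.93 [0.5089 0.11   0.1497] [0.5 0.2 0.2]
0.08 7.37 [0.5084 0.1098 0.1325] [ 0.6  0.2 -0.4]
0.16 7.73 [0.51   0.1102 0.1204] [-1.5 -1.1  3.6]
0.24 8.1 [0.512  0.1106 0.1079] [-0.4 -0.   4.5]
0.3 8.41 [0.5143 0.1111 0.0986] [-0.6 -0.3  4.1]
0.34 8.67 [0.5161 0.1115 0.0925] [-1.7 -1.   4.3]
[(array([0.709, 0.378, 0.024]), 0.97), (array([0.506, 0.28 , 0.02 ]), 0.91), (array([0.876, 0.186, 0.026]), 0.53)]
[(array([ 0.473, -0.121,  0.118]), 0.91), (array([0.518, 0.11 , 0.068]), 0.59)]
```

View pics/s2.png

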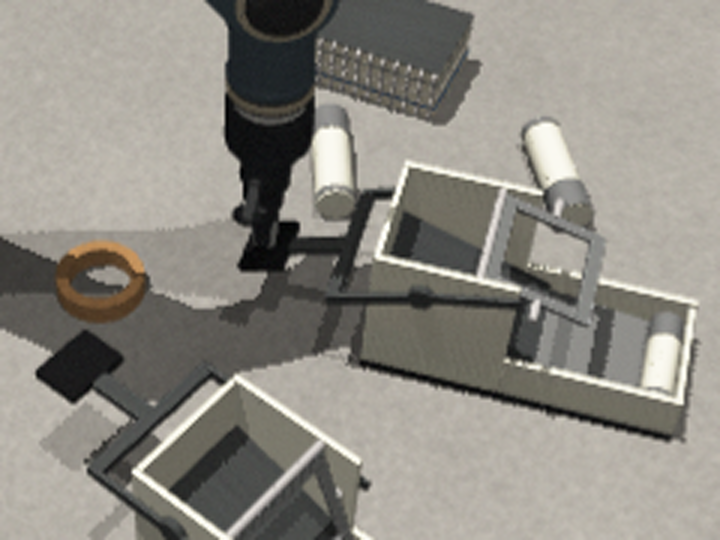

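The stick is in the tray at about (663,352) in the crop, and the lid is open. I ease the lever up slowly.

Run:
```python
from h import *
import cv2
for t in(.24,.16,.08,.0): to(t,.03)
to(0,.02,.015)
to(0,.1,.12)
bot.pause(.5)
p=bot.read_camera("scene");cv2.imwrite("pics/s3.png",cv2.resize(p["img"][110:290,200:440,::-1],None,fx=3,fy=3,interpolation=cv2.INTER_CUBIC))
for l in("glue_center","paddle_a","tape","notebooks","cup"):print(l,[(np.round(r["xyz"],3),r["conf"]) for r in bot.pinpoint(p,l)])
```

```text
0.24 10.7 [0.5121 0.1106 0.1079] [-1.   1.   3.3]
0.16 11.28 [0.51   0.1102 0.1205] [-0.9 -1.   4.3]
0.08 11.85 [0.509  0.11   0.1333] [-1.1  0.4  3.3]
0.0 12.43 [0.5094 0.11   0.1461] [-0.3  0.2  2. ]
0 13.32 [0.5089 0.1099 0.1609] [-0.   0.4  0.3]
0 14.53 [0.5086 0.1098 0.2653] [-0.6 -0.3 -0.3]
glue_center [(array([0.707, 0.377, 0.022]), 0.81), (array([ 0.473, -0.124,  0.122]), 0.7), (array([0.507, 0.284, 0.021]), 0.6)]
paddle_a [(array([ 0.472, -0.12 ,  0.118]), 0.91), (array([0.506, 0.11 , 0.122]), 0.67)]
tape [(array([ 0.387,  0.038, -0.   ]), 0.86)]
notebooks [(array([0.484, 0.449, 0.003]), 0.84)]
cup [(array([ 0.535, -0.437, -0.001]), 0.92)]
```

View pics/s3.png

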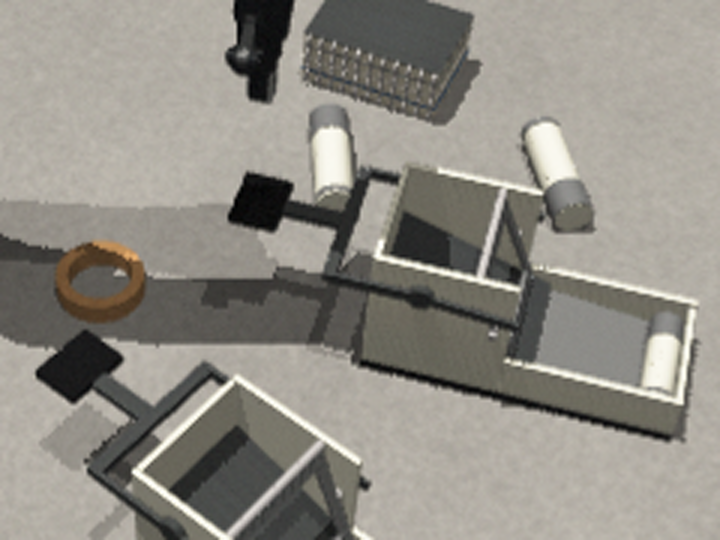

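The stick lies in the tray at (663,352), the lid is shut, the paddle at (262,202) is up and the arm is clear of everything.

```bash
python3 -c "
from cell import bot
bot.finish_job()"
```

```text
the job is handed in; nothing more can be done
```

The glue stick is out of the left dispenser and lying in its tray. The lid is shut again, and I handed the job in at about 15 s of the 35 s allowed.

**What I did:** I pressed the left dispenser's lever down along its arc with closed fingertips. The upward force at the tool read at most about 4.5 N. After the stick had rolled out, I followed the lever back up at about 0.03 m/s so the lid closed slowly, then lifted the arm clear.

**Last checks:**
- **Final picture:** it shows the stick at rest in the tray, the lid shut and both levers up. The tool force was close to zero.
- **Left paddle:** the network put it at a height of 122 mm, which matches its rest height of 121 mm.
- **Bystanders:** the tape, notebooks and cup were within about 5 mm of their first readings, which is within the network's error.

**What did not agree:** in the final picture the network did not report the stick in the tray. It found only the two loose look-alikes and a false hit on the right paddle. With the lid open it had placed the stick about 0.18 m ahead of the dispenser's origin, and the final picture shows it in that same place.

**Not measured:** I did not measure the lid's closing speed. It is inferred from the finger's slow rise, with contact force still showing until the lever was up.

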